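# Free the sagging bolt of a specimen carrier and hold its gate ajar

### The arm

A 6-joint arm with a two-finger parallel gripper is mounted at the origin on the work surface. World frame = base frame: x ahead of the robot, y to its left, z up, the work surface at z = 0. Lengths are in m, angles in degrees, forces in N, time in s.
With the tool pointing down it reaches from about 0.3 to 0.75 m from the base axis. Payload 8.5 kg.
Tool frame: the origin (TCP) lies at the very end of the fingers, on their centre line; the grasp point (between the pads) lies 19 mm behind it (env.grip_depth is the z of the grasp point in the tool frame, in m); z points along the fingers, y is the direction in which the jaws open and shut (so a half turn about z gives the same grasp; the last joint's range is limited). The gripper opens to 85 mm and grips with 20 to 120 N. Pads are 22 mm wide; open, the fingers measure 114 mm over their backs; the gripper's body (76 mm by 85 mm) begins 54 mm behind the grasp point. The pads swing forward as they close: fully open they stand 13 mm farther back than shut.
Start: joints at [51.32, 21.807, 74.336, -0, 83.858, -12.336], TCP at [0.244, 0.493, 0.231] pointing down, gripper open.
Joint ranges: [-178.18, 178.18], [-50.72, 133.34], [12.68, 142.11], [-81.47, 261.47], [9.98, 163.14], [-165.26, 165.26]. Speed limits (degrees/s): [136.94, 136.94, 180, 180, 180, 180].

### API

Orientations are given as a 3x3 rotation matrix whose columns are the frame's x, y, z axes.
In Python, from rig import env gives the robot as it stands.
- The arm moves only by the tool apply_moves, never from a script. Its argument "plan" is a list of rows, each an object of numbers: "tx", "ty", "tz": the shift along the world's x, y, z in mm; "rx", "ry", "rz": the turn, a rotation vector about the world's x, y, z in rad; "jaw": the opening, from -1 (shut) to 1 (fully open). A call has 1 to 12 rows; each row is the pose to reach, as a shift and turn from the pose measured when the call began; what a row does not reach only later rows make up. A row lasts 1/10 s, in which the tool goes at most 50 mm and 8.59 degrees, less where a joint would pass 70% of its speed; a pose out of reach is approached as far as the arm can. A call with a gripper value outside its range is refused whole. The fingers move at their own pace and stop on an object; "grip_force" is the grip in N (left out, the last holds). Time passes only in rows, so rows that repeat a pose let the fingers close. It gives the time, the measured TCP pose, the force and the opening at its end, in the units of the state.
- env.observe(): the state, without advancing time (a new reading comes with each control period).
- env.get_image(name): name is "side" or "top" or "wrist"; returns a dict with "image" (420x560x3 uint8, red, green, blue), "intrinsics" (3x3 intrinsics, pixels), "world_from_camera" (4x4, takes a point from camera to world coordinates). Camera axes: x right, y up, looking along -z (the intrinsics and any distortion apply to the point x, -y, -z); pixel columns grow to the right and rows downward; lengths in m; the calibration is good to about 2 mm. A picture is of the moment at which its call begins. There is no depth.
- env.close_job(): hands the job in, once; it reports no verdict.
The state is a dict: "time_s": time; "q": joint angles; "qvel": joint speeds; "joint_efforts": joint torques, N m; "position": TCP position; "tool_rot": TCP orientation; "ft_force": force on the tool from outside, world axes, zero at the start; "wrist_torque": the same for the moment, N m; "grip_width": finger opening in m.
Only numpy, scipy, OpenCV 4.12 (cv2) and the standard library are available. Lean on these libraries where they do the work, as an engineer would, in place of code of your own. Each camera call takes 0.05 s, during which the arm holds its last target.

### The job

The barrel bolt on the front gate of the specimen-drawer carrier sags, and its hooked nose catches behind the bent-up lip of the keeper. Take the bolt by its orange knob, lift it so that the nose clears the lip while you draw the bolt back out of the keeper, then with the same knob pull the self-closing gate about 10 cm ajar (at its free edge) and finish while still holding it there by the knob, bolt drawn. Leave the jar, the white tray and the pinning block alone.

Things in the scene. Friction and masses are not known exactly. Their poses are not given: they have to be found in the camera images.
- carrier: Fixed open-topped plywood carrier, 240 (x) by 350 (y) by 75 mm high, with an open drawer of pinned moths standing in it (its rim at 61 mm). Origin: centre of its underside, on the bench. Its -x side is the front, closed by the gate; +y is the hinge side, -y the latch side. Its place and yaw vary.
- gate (a joint): Hinge of the gate, rad: 0 shut, grows as the free edge swings out to the front (carrier -x), up to 1.2. Upright axis at the carrier's +y front corner. A spring always pulls it shut (0.36 N m when shut, 0.57 N m at 0.35 rad: about 3 N at the knob). The nose in the keeper keeps it from opening. 10 cm at the free edge is 0.35 rad.
- gate_hinge (a point): Point on the gate's hinge axis at the height of the gate's top edge (100 mm above the bench). Its axes turn with the gate: -y runs along the gate to the free stile, -x out to the front. The gate is 16 mm thick (8 mm to either side of this axis), 286 mm wide, its lower edge 12 mm above the bench.
- stile_edge (a point): Top of the gate's free edge (the latch-side stile), 286 mm from the hinge axis.
- barrel (a joint): Tilt of the whole barrel bolt about its one screw (axis square to the gate), rad: 0 sagged at rest (nose end 0.06 below level), grows as the knob is lifted, up to 0.15; falls back by its weight. Screw: gate's front face, 102 mm from the hinge axis, 90 mm above the bench. From 0.05 the nose clears the lip, at 0.125 it meets the keeper's roof. Lifting the knob 10 mm gives about 0.08.
- bolt (a joint): Slide of the bolt in its barrel, m: 0 fully shot into the keeper, grows as the knob is drawn along the gate towards the hinge, up to 0.05. With the nose down it stops at the lip (about 0.008); from 0.03 the nose is out of the keeper and the gate is free. Friction about 1.5 N; starts between 0 and 0.006.
- knob: Orange knob on the bolt: flat-sided upright paddle, 14 mm thick (x, square to the gate), 22 mm along the gate (y), 42 mm tall, 12 to 54 mm above its origin on the bolt's axis. Axes as the gate's, tilted by the sag. 12 mm in front of the gate's face, 125 mm from the screw along the gate when the bolt is shot. Gate top and barrel lie below the paddle: fingers can go to either side of it from above.
- knob_grip (a point): Middle of the orange knob to grip, 36 mm above the bolt's axis, about 148 mm above the bench; axes as knob (pinch across x).
- nose (a point): Underside of the hooked nose at the bolt's tip. The nose is 16 mm long and hangs 16 mm below the bolt's axis; the bolt is a 10 mm rod.
- keeper_lip (a point): Middle of the top edge of the keeper's bent-up lip, on the fixed latch post. The lip is 4 mm thick and reaches 10 mm above the resting nose's underside, on the hinge side of the nose; the keeper has a front wall and a roof strap 38 mm above the lip's top.
- jar: Bystander: capped glass jar, 52 mm across, 85 mm tall. Origin: centre of its foot. One of three places beside the carrier.
- unit_tray: Bystander: open white tray 65 by 85 by 40 mm high. Origin: centre of its underside.
- pin_block: Bystander: stepped wooden pinning block 78 by 70 mm, 14 to 38 mm high. Origin: centre of its underside.

How it is judged:
By the outcome, as a careful person would: the job done as asked, in the order asked, and still so for the second after the job is handed in, while the arm keeps its last pose, push and grip.
It also fails if it takes over 32 s, if anything falls off the work surface, if the arm or the gripper's body presses on something with over 40 N, if the wrist force passes 120 N, or if a joint passes its speed limit or range.

## Working session

There is one attempt and no reset: what is moved stays moved. The work goes in short steps, Python scripts to look and compute and a tool call to move; the robot and the scene stay as the last step left them, time stands still between calls to the robot, and variables do not carry over. Pictures are saved under pics/ and viewed, and the job is handed in when it is done.

Besides the shell and the picture viewer there is one more tool, called after "Emit:" as name(argument=value, ...), one argument or row to a line, values as JSON. apply_moves: Moves the arm, as the interface text tells. Its arguments: {"type":"object","properties":{"plan":{"type":"array","items":{"type":"object","properties":{"tx":{"type":"number"},"ty":{"type":"number"},"tz":{"type":"number"},"rx":{"type":"number"},"ry":{"type":"number"},"rz":{"type":"number"},"jaw":{"type":"number"}}}},"grip_force":{"type":"number"}},"required":["plan"]}

```bash
mkdir -p pics; ls
python3 - <<'E'
from rig import env
import cv2
o=env.observe(); print(o)
print(env.grip_depth)
for n in ("side","top","wrist"):
    d=env.get_image(n); cv2.imwrite(f"pics/{n}0.png",d["image"][:,:,::-1]); print(n,d["intrinsics"],d["world_from_camera"])
E
```

```text
pics
{'time_s': 0.0, 'q': array([ 5.13185104e+01,  2.18418063e+01,  7.43846333e+01,  1.37929288e-03,
        8.38570739e+01, -1.23372547e+01]), 'qvel': array([ 0.03490003,  0.04131702,  0.005878  , -0.00337563, -0.01045453,
       -0.01661676]), 'joint_efforts': array([ 1.65534108e-03, -4.48466206e+01, -2.31281877e+01, -6.41871247e-05,
        4.73960827e-03, -5.82010898e-06]), 'position': array([0.24389679, 0.49264731, 0.23070483]), 'tool_rot': array([[-8.96142786e-01,  4.43764852e-01, -9.29661114e-04],
       [ 4.43765699e-01,  8.96142145e-01, -1.12287880e-03],
       [ 3.34814359e-04, -1.41881145e-03, -9.99998937e-01]]), 'ft_force': array([-0.07482948,  0.21912288, -0.49263856]), 'wrist_torque': array([-0.04178145,  0.00509424, -0.00368794]), 'grip_width': 0.08522339615969662}
-0.0187
side [[411.91208616   0.         271.57258977]
 [  0.         411.91208616 211.04585121]
 [  0.           0.           1.        ]] [[-0.99248339  0.09915764 -0.07172498  0.51687238]
 [-0.12127006 -0.71813397  0.68525701  0.58954022]
 [ 0.01644032  0.68880429  0.7247609   0.75003113]
 [ 0.          0.          0.          1.        ]]
top [[532.91370027   0.         289.44269685]
 [  0.         532.91370027 205.94730049]
 [  0.           0.           1.        ]] [[-0.01500781  0.998649   -0.0497487   0.49321768]
 [-0.99988208 -0.01515113 -0.00250505 -0.01257991]
 [-0.00325541  0.04970524  0.99875863  1.21395095]
 [ 0.          0.          0.          1.        ]]
wrist [[350.92702377   0.         278.24887165]
 [  0.         350.92702377 205.32254629]
 [  0.           0.           1.        ]] [[ 0.44240786 -0.85622232 -0.26675575  0.176444  ]
 [ 0.89681227  0.42180489  0.13344804  0.52759575]
 [-0.00174231 -0.29826829  0.95448048  0.37324884]
 [ 0.          0.          0.          1.        ]]
```

View pics/side0.png

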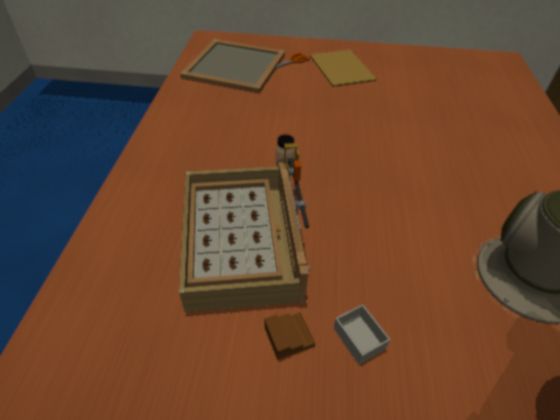

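View pics/top0.png

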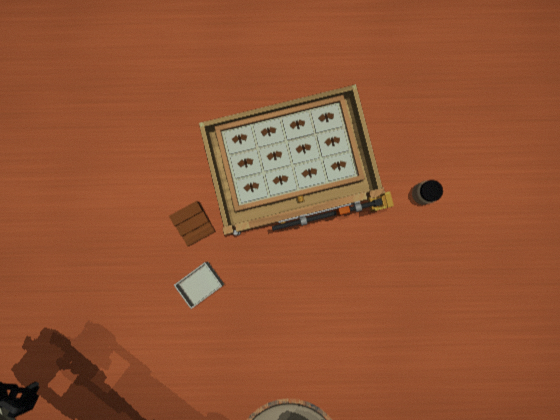

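The top view shows the carrier at (290,160), its gate along the line from (228,232) to (385,200), the orange knob at about (344,210) and the yellow keeper at (383,203). The jar is at (430,190), the block at (192,223) and the tray at (199,285). I'll zoom in and measure.

```bash
cat > h.py <<'E'
import numpy as np, cv2
from rig import env
def ray(d,u,v):
    K=d["intrinsics"];T=d["world_from_camera"]
    p=np.array([(u-K[0,2])/K[0,0],-(v-K[1,2])/K[1,1],-1.0])
    return T[:3,3],T[:3,:3]@p
def onz(d,u,v,z):
    c,r=ray(d,u,v); return c+r*(z-c[2])/r[2]
def tri(rs):
    A=np.zeros((3,3));b=np.zeros(3)
    for c,r in rs:
        r=r/np.linalg.norm(r);P=np.eye(3)-np.outer(r,r);A+=P;b+=P@c
    x=np.linalg.solve(A,b); return x,[np.linalg.norm((np.eye(3)-np.outer(r,r)/(r@r))@(x-c)) for c,r in rs]
def proj(d,X):
    K=d["intrinsics"];T=d["world_from_camera"]
    p=T[:3,:3].T@(np.asarray(X)-T[:3,3]); return K[0,2]+K[0,0]*p[0]/-p[2],K[1,2]-K[1,1]*p[1]/-p[2]
def crop(d,n,u0,v0,u1,v1,s):
    cv2.imwrite(f"pics/{n}.png",cv2.resize(d["image"][v0:v1,u0:u1,::-1],None,fx=s,fy=s,interpolation=cv2.INTER_CUBIC))
def orange(d,u0,v0,u1,v1,smin=200):
    h=cv2.cvtColor(np.ascontiguousarray(d["image"]),cv2.COLOR_RGB2HSV)
    m=np.zeros(h.shape[:2],np.uint8)
    m[v0:v1,u0:u1]=cv2.inRange(h,(5,smin,130),(18,255,255))[v0:v1,u0:u1]
    return m
E
python3 - <<'E'
from h import *
t=env.get_image("top");s=env.get_image("side")
crop(t,"tc",210,170,450,250,3.3); crop(s,"sc",260,120,330,300,3.3)
print(t["image"][205:216,336:352].tolist()[5]); print(t["image"][213,300:303])
for d,b in((t,(330,195,360,220)),(s,(285,150,310,190))):
    m=orange(d,*b); print(cv2.connectedComponentsWithStats(m)[2:])
E
```

```text
[[52, 19, 5], [52, 19, 4], [76, 31, 9], [160, 71, 25], [170, 88, 34], [162, 83, 28], [168, 88, 34], [166, 86, 33], [164, 84, 29], [165, 84, 31], [166, 84, 30], [169, 86, 32], [167, 82, 28], [161, 76, 29], [53, 35, 27], [30, 33, 31]]
[[153 112  73]
 [154 111  73]
 [154 113  73]]
(array([[     0,      0,    560,    420, 235144],
       [   339,    207,     11,      7,     56]], dtype=int32), array([[279.48463495, 209.49989368],
       [344.01785714, 209.94642857]]))
(array([[     0,      0,    560,    420, 235182],
       [   295,    161,      6,      5,     18]], dtype=int32), array([[279.49862234, 209.50353769],
       [297.5       , 163.27777778]]))
```

```bash
ls -la pics
```

```text
total 1212
drwxr-xr-x 2 agent agent   4096 Dec  6 23:17 .
drwxr-xr-x 3 agent agent   4096 Dec  6 23:17 ..
-rw-r--r-- 1 agent agent 127764 Dec  6 23:17 sc.png
-rw-r--r-- 1 agent agent 245900 Dec  6 23:17 side0.png
-rw-r--r-- 1 agent agent 247835 Dec  6 23:17 tc.png
-rw-r--r-- 1 agent agent 343659 Dec  6 23:17 top0.png
-rw-r--r-- 1 agent agent 254472 Dec  6 23:17 wrist0.png
```

View pics/tc.png

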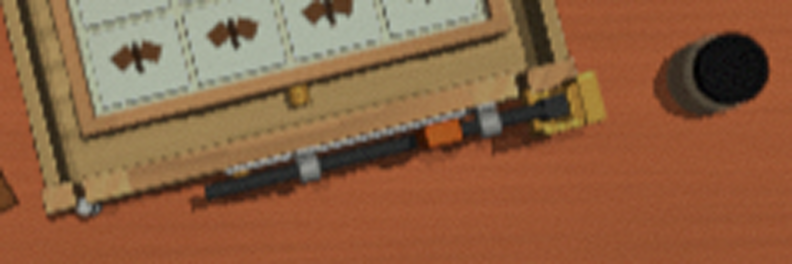

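View pics/sc.png

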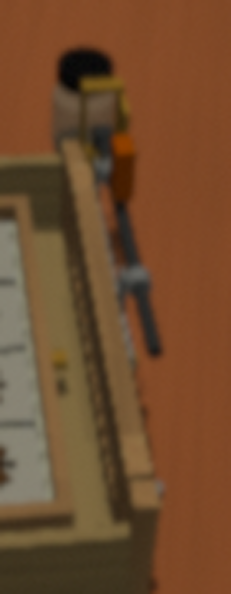

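The crops show the orange paddle's top at top-view pixel (344,210). The grey hinge pin is at about (236,233), and the dark rod runs from (272,228) to (380,202). The keeper is the yellow strap around the rod's right end. Now I'll compute the pose.

Run:
```python
from h import *
t=env.get_image("top");s=env.get_image("side")
f=lambda a:(210+a[0]/3.3,170+a[1]/3.3)
def yaw(p,q,z,lab):
    P=onz(t,*p,z);Q=onz(t,*q,z);d=Q-P;print(lab,P.round(4),Q.round(4),"len",np.linalg.norm(d).round(4),"yaw",np.degrees(np.arctan2(d[1],d[0])).round(2))
yaw(f((560,105)),f((205,192)),.11,"rod ->+y")
yaw((355.5,87.5),(201.5,124),.075,"back edge")
yaw((228,232),(201.5,124),.075,"left side->+x")
print("hinge pin",onz(t,*f((87,208)),.1))
k=onz(t,344.0,210.0,.166);print("knob top",k, "2 view")
# orange mask, bigger in side
m=orange(s,285,145,312,195,150); print(cv2.connectedComponentsWithStats(m)[2:])
h=cv2.cvtColor(np.ascontiguousarray(s["image"]),cv2.COLOR_RGB2HSV)
for z in(.13,.148,.166): print(z,proj(s,[k[0],k[1],z]),proj(t,[k[0],k[1],z]))
# min area rect of knob top
m=orange(t,330,195,360,220,170);c=max(cv2.findContours(m,0,2)[0],key=cv2.contourArea);print(cv2.minAreaRect(c))
print("jar top",onz(t,430,190,.085))
```

```text
rod ->+y [ 0.5539 -0.1971  0.11  ] [0.5027 0.0267 0.11  ] len 0.2296 yaw 102.9
back edge [ 0.8043 -0.1564  0.075 ] [0.7298 0.1773 0.075 ] len 0.342 yaw 102.57
left side->+x [0.4962 0.1223 0.075 ] [0.7298 0.1773 0.075 ] len 0.24 yaw 13.26
hinge pin [0.49376471 0.10189659 0.1       ]
knob top [ 0.53580566 -0.11716128  0.166     ] 2 view
(array([[     0,      0,    560,    420, 234787],
       [   295,    145,     17,     50,    411],
       [   310,    161,      1,      1,      1],
       [   311,    188,      1,      1,      1]], dtype=int32), array([[279.45514019, 209.57757457],
       [304.9756691 , 165.35523114],
       [310.        , 161.        ],
       [311.        , 188.        ]]))
0.13 (np.float64(296.5591233671452), np.float64(174.78734890283692)) (np.float64(342.2487446166782), np.float64(210.744953373303))
0.148 (np.float64(297.04489578596446), np.float64(168.73490894726984)) (np.float64(343.1096119119328), np.float64(210.37875550080898))
0.166 (np.float64(297.54461285935923), np.float64(162.50872675922886)) (np.float64(344.0), np.float64(210.00000000000003))
((345.8077087402344, 218.0384979248047), (5.883483409881592, 25.49509620666504), 78.69007110595703)
jar top [ 0.57881073 -0.30854568  0.085     ]
```

Emit:
apply_moves(
  plan=[
    {"tx": 48,"ty": -100,"rz": -0.14,"jaw": 0.1},
    {"tx": 96,"ty": -200,"rz": -0.28,"jaw": 0.1},
    {"tx": 144,"ty": -300,"rz": -0.42,"jaw": 0.1},
    {"tx": 192,"ty": -400,"rz": -0.56,"jaw": 0.1},
    {"tx": 240,"ty": -500,"rz": -0.7,"jaw": 0.1},
    {"tx": 292,"ty": -609,"rz": -0.884,"jaw": 0.1},
    {"tx": 292,"ty": -609,"rz": -0.884,"jaw": 0.1},
    {"tx": 292,"ty": -609,"rz": -0.884,"jaw": 0.1},
    {"tx": 292,"ty": -609,"rz": -0.884,"jaw": 0.1},
    {"tx": 292,"ty": -609,"rz": -0.884,"jaw": 0.1},
    {"tx": 292,"ty": -609,"rz": -0.884,"jaw": 0.1},
    {"tx": 292,"ty": -609,"rz": -0.884,"jaw": 0.1},
  ],
)

```text
validation failed for argument at $.pl...
```

Emit:
apply_moves(
  plan=[
    {"tx": 48.0,"ty": -100.0,"tz": 0.0,"rx": 0.0,"ry": 0.0,"rz": -0.14,"jaw": 0.1},
  ],
)

```text
time_s: 0.45
position: [0.2646, 0.4499, 0.2308]
tool_rot: [[-0.827, 0.562, -0.001], [0.562, 0.827, 0.001], [0.001, 0.0, -1.0]]
ft_force: [1.3, -0.4, 0.4]
grip_width: 0.0732
```

The call needs every key in each row. Carrying on.

Emit:
apply_moves(
  plan=[
    {"tx": 22,"ty": -45,"tz": 0,"rx": 0,"ry": 0,"rz": -0.07,"jaw": 0.1},
    {"tx": 44,"ty": -90,"tz": 0,"rx": 0,"ry": 0,"rz": -0.14,"jaw": 0.1},
    {"tx": 66,"ty": -135,"tz": 0,"rx": 0,"ry": 0,"rz": -0.21,"jaw": 0.1},
    {"tx": 88,"ty": -180,"tz": 0,"rx": 0,"ry": 0,"rz": -0.28,"jaw": 0.1},
    {"tx": 110,"ty": -225,"tz": 0,"rx": 0,"ry": 0,"rz": -0.35,"jaw": 0.1},
    {"tx": 132,"ty": -270,"tz": 0,"rx": 0,"ry": 0,"rz": -0.42,"jaw": 0.1},
    {"tx": 154,"ty": -315,"tz": 0,"rx": 0,"ry": 0,"rz": -0.49,"jaw": 0.1},
    {"tx": 176,"ty": -360,"tz": 0,"rx": 0,"ry": 0,"rz": -0.56,"jaw": 0.1},
    {"tx": 198,"ty": -405,"tz": 0,"rx": 0,"ry": 0,"rz": -0.63,"jaw": 0.1},
    {"tx": 220,"ty": -450,"tz": 0,"rx": 0,"ry": 0,"rz": -0.7,"jaw": 0.1},
    {"tx": 240,"ty": -500,"tz": 0,"rx": 0,"ry": 0,"rz": -0.747,"jaw": 0.1},
    {"tx": 255,"ty": -535,"tz": 0,"rx": 0,"ry": 0,"rz": -0.747,"jaw": 0.1},
  ],
)

```text
time_s: 1.65
position: [0.5201, -0.0877, 0.2307]
tool_rot: [[-0.223, 0.975, 0.0], [0.975, 0.223, 0.001], [0.001, 0.001, -1.0]]
ft_force: [0.4, 0.3, -0.1]
grip_width: 0.0471
```

Next I'll take a wrist look from just short of the knob.

Run:
```python
from h import *
w=env.get_image("wrist"); cv2.imwrite("pics/w1.png",w["image"][:,:,::-1]); print(w["world_from_camera"].round(4))
print("knob top expected px",proj(w,[.5358,-.1172,.166]), env.observe()["position"])
m=orange(w,0,0,560,420,190);n,l,st,c=cv2.connectedComponentsWithStats(m);i=np.argsort(-st[1:,4])[:4]+1;print(st[i],c[i])
```

```text
[[ 9.745e-01 -2.139e-01 -6.760e-02  5.037e-01]
 [ 2.243e-01  9.303e-01  2.902e-01 -1.260e-02]
 [ 8.000e-04 -2.979e-01  9.546e-01  3.732e-01]
 [ 0.000e+00  0.000e+00  0.000e+00  1.000e+00]]
knob top expected px (np.float64(289.88330137704526), np.float64(269.9652944783557)) [ 0.5221505  -0.09260813  0.23018012]
[[282 253  21  30 586]
 [460  82   1   1   1]
 [531 100   1   1   1]
 [524  82   1   1   1]] [[291.94197952 267.50170648]
 [460.          82.        ]
 [531.         100.        ]
 [524.          82.        ]]
```

View pics/w1.png

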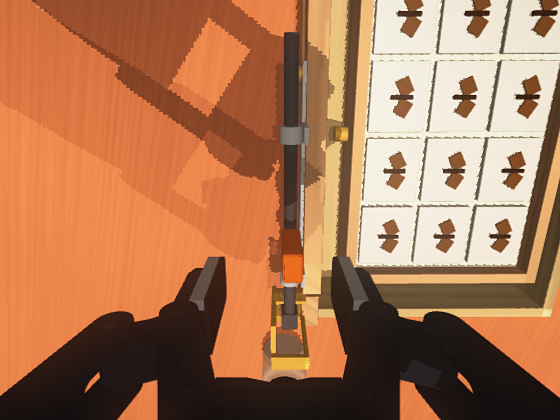

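Run:
```python
from h import *
w=env.get_image("wrist"); crop(w,"w2",250,210,350,390,3.3)
ex=np.array([.975,.223,0]);ey=np.array([-.223,.975,0])
k=np.array([.5358,-.1172,.166])
def P(u,v,z):
    X=onz(w,u,v,z); print((u,v,z),X.round(4),"rel knob ex,ey",((X-k)@ex).round(4),((X-k)@ey).round(4))
P(292,268,.166);P(290,289,.145);P(290,289,.11);P(290,360,.145)
t=env.get_image("top"); crop(t,"t2",320,180,420,230,7)
```

```text
(292, 268, 0.166) [ 0.5388 -0.1204  0.166 ] rel knob ex,ey 0.0022 -0.0038
(290, 289, 0.145) [ 0.5447 -0.1479  0.145 ] rel knob ex,ey 0.0018 -0.0319
(290, 289, 0.11) [ 0.5507 -0.168   0.11  ] rel knob ex,ey 0.0032 -0.0529
(290, 360, 0.145) [ 0.5594 -0.2097  0.145 ] rel knob ex,ey 0.0024 -0.0954
```

View pics/w2.png

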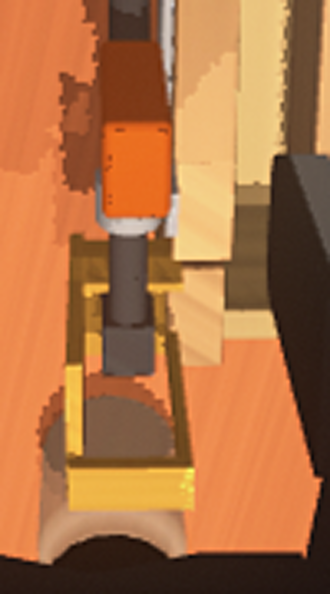

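View pics/t2.png

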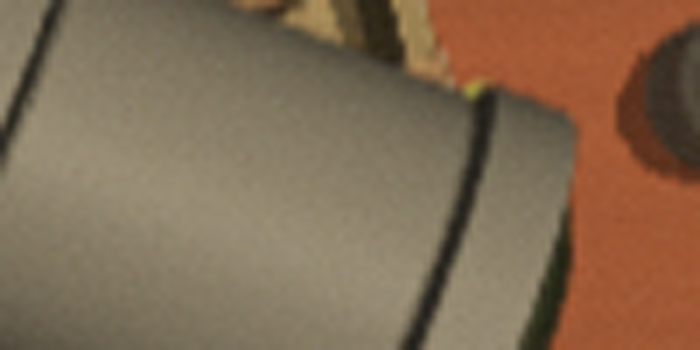

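Run:
```python
from h import *
w=env.get_image("wrist");o=env.observe();print(o["position"].round(4),w["world_from_camera"][:3,3])
m=orange(w,260,230,330,300,190);n,l,st,c=cv2.connectedComponentsWithStats(m);i=np.argmax(st[1:,4])+1;print(st[i],c[i])
for z in(.164,.166,.168):print(onz(w,291.5,261.5,z).round(4))
print(proj(w,[.5358,-.1172,.166]))
```

```text
[ 0.5195 -0.0857  0.2303] [ 0.50378794 -0.01214512  0.37268608]
[282 255  21  29 597] [292.         268.87269682]
[ 0.5354 -0.1112  0.164 ]
[ 0.5351 -0.1102  0.166 ]
[ 0.5348 -0.1093  0.168 ]
(np.float64(290.01764860106687), np.float64(271.1524542585357))
```

The wrist view agrees with the top-view estimate to within about 1.5 mm. The paddle faces line up with the jaws and the keeper is more than 30 mm from the knob. Descending now.

Emit:
apply_moves(
  plan=[
    {"tx": 9,"ty": -15,"tz": 0,"rx": 0,"ry": 0,"rz": 0,"jaw": 0.1},
    {"tx": 17,"ty": -30,"tz": 0,"rx": 0,"ry": 0,"rz": 0,"jaw": 0.1},
    {"tx": 17,"ty": -30,"tz": -10,"rx": 0,"ry": 0,"rz": 0,"jaw": 0.1},
    {"tx": 17,"ty": -30,"tz": -25,"rx": 0,"ry": 0,"rz": 0,"jaw": 0.1},
    {"tx": 17,"ty": -30,"tz": -40,"rx": 0,"ry": 0,"rz": 0,"jaw": 0.1},
    {"tx": 17,"ty": -30,"tz": -55,"rx": 0,"ry": 0,"rz": 0,"jaw": 0.1},
    {"tx": 17,"ty": -30,"tz": -70,"rx": 0,"ry": 0,"rz": 0,"jaw": 0.1},
    {"tx": 17,"ty": -30,"tz": -85,"rx": 0,"ry": 0,"rz": 0,"jaw": 0.1},
    {"tx": 17,"ty": -30,"tz": -95,"rx": 0,"ry": 0,"rz": 0,"jaw": 0.1},
    {"tx": 17,"ty": -30,"tz": -100,"rx": 0,"ry": 0,"rz": 0,"jaw": 0.1},
    {"tx": 17,"ty": -30,"tz": -100,"rx": 0,"ry": 0,"rz": 0,"jaw": 0.1},
  ],
)

```text
time_s: 2.95
position: [0.5362, -0.115, 0.13]
tool_rot: [[-0.224, 0.975, -0.001], [0.975, 0.224, 0.002], [0.002, -0.001, -1.0]]
ft_force: [-0.2, -0.0, 0.6]
grip_width: 0.047
```

Run:
```python
from h import *
w=env.get_image("wrist");o=env.observe();print(o["position"].round(4),o["ft_force"].round(2),o["grip_width"]); crop(w,"w3",150,150,450,420,2.2)
s=env.get_image("side");crop(s,"s3",240,90,380,230,4)
```

```text
[ 0.5365 -0.1153  0.1306] [0.19 0.26 0.79] 0.04685984513423359
```

View pics/w3.png

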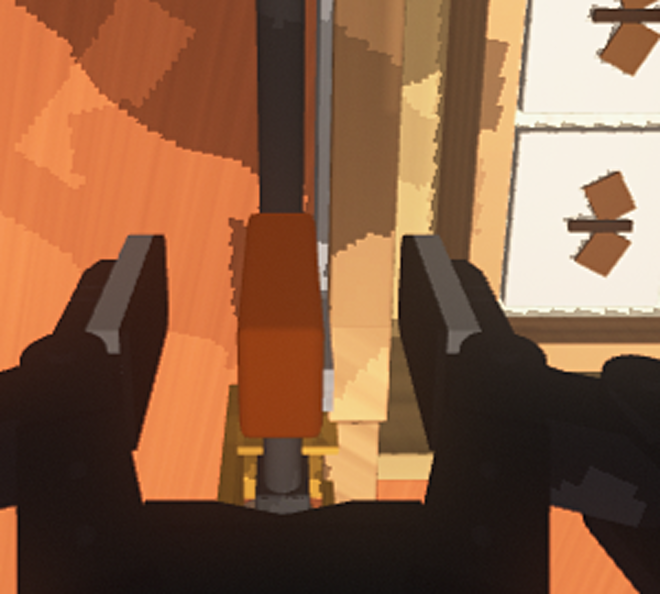

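View pics/s3.png

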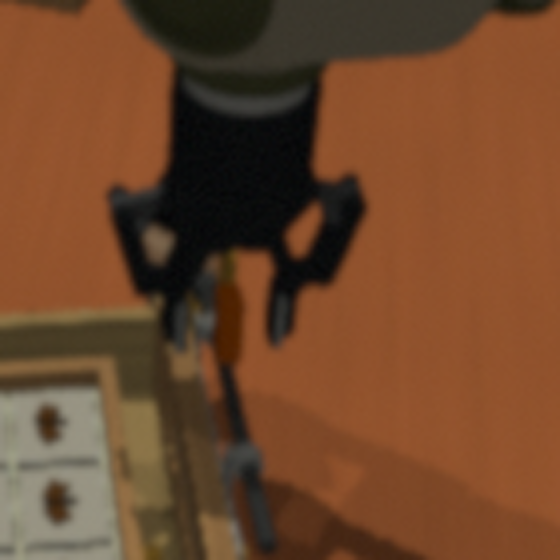

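The wrist view shows the paddle centred between the open pads at crop column 280, with the fingers at 165 and 400. Closing now.

Emit:
apply_moves(
  plan=[
    {"tx": 0,"ty": 0,"tz": 0,"rx": 0,"ry": 0,"rz": 0,"jaw": -0.5},
    {"tx": 0,"ty": 0,"tz": 0,"rx": 0,"ry": 0,"rz": 0,"jaw": -1},
    {"tx": 0,"ty": 0,"tz": 0,"rx": 0,"ry": 0,"rz": 0,"jaw": -1},
    {"tx": 0,"ty": 0,"tz": 0,"rx": 0,"ry": 0,"rz": 0,"jaw": -1},
    {"tx": 0,"ty": 0,"tz": 0,"rx": 0,"ry": 0,"rz": 0,"jaw": -1},
    {"tx": 0,"ty": 0,"tz": 0,"rx": 0,"ry": 0,"rz": 0,"jaw": -1},
    {"tx": 0,"ty": 0,"tz": 0,"rx": 0,"ry": 0,"rz": 0,"jaw": -1},
    {"tx": 0,"ty": 0,"tz": 0,"rx": 0,"ry": 0,"rz": 0,"jaw": -1},
  ],
  grip_force=60,
)

```text
time_s: 3.85
position: [0.5365, -0.1157, 0.1313]
tool_rot: [[-0.224, 0.975, 0.0], [0.975, 0.224, 0.001], [0.001, 0.0, -1.0]]
ft_force: [-4.0, -1.0, 6.1]
grip_width: 0.0134
```

The grip holds at 13.4 mm. Next I'll lift along the tilt arc about the screw, to about 0.085 rad.

Emit:
apply_moves(
  plan=[
    {"tx": -0.2,"ty": 0.8,"tz": 2.1,"rx": -0.017,"ry": -0.004,"rz": 0,"jaw": -1},
    {"tx": -0.4,"ty": 1.5,"tz": 4.3,"rx": -0.033,"ry": -0.008,"rz": 0,"jaw": -1},
    {"tx": -0.5,"ty": 2.3,"tz": 6.4,"rx": -0.05,"ry": -0.011,"rz": 0,"jaw": -1},
    {"tx": -0.7,"ty": 3.0,"tz": 8.6,"rx": -0.066,"ry": -0.015,"rz": 0,"jaw": -1},
    {"tx": -0.9,"ty": 3.8,"tz": 10.7,"rx": -0.083,"ry": -0.019,"rz": 0,"jaw": -1},
    {"tx": -0.9,"ty": 3.8,"tz": 10.7,"rx": -0.083,"ry": -0.019,"rz": 0,"jaw": -1},
    {"tx": -0.9,"ty": 3.8,"tz": 10.7,"rx": -0.083,"ry": -0.019,"rz": 0,"jaw": -1},
  ],
)

```text
time_s: 4.55
position: [0.5353, -0.1115, 0.1418]
tool_rot: [[-0.224, 0.974, 0.018], [0.971, 0.225, -0.082], [-0.084, -0.0, -0.996]]
ft_force: [-2.8, -0.4, -3.4]
grip_width: 0.0133
```

Run:
```python
from h import *
w=env.get_image("wrist");o=env.observe();print(o["position"].round(4),o["ft_force"].round(2),o["wrist_torque"].round(2),o["grip_width"]); crop(w,"w4",150,150,450,420,2.2)
```

```text
[ 0.5354 -0.1116  0.1418] [-3.23 -0.29 -2.93] [0.07 0.35 0.12] 0.013485376706217423
```

View pics/w4.png

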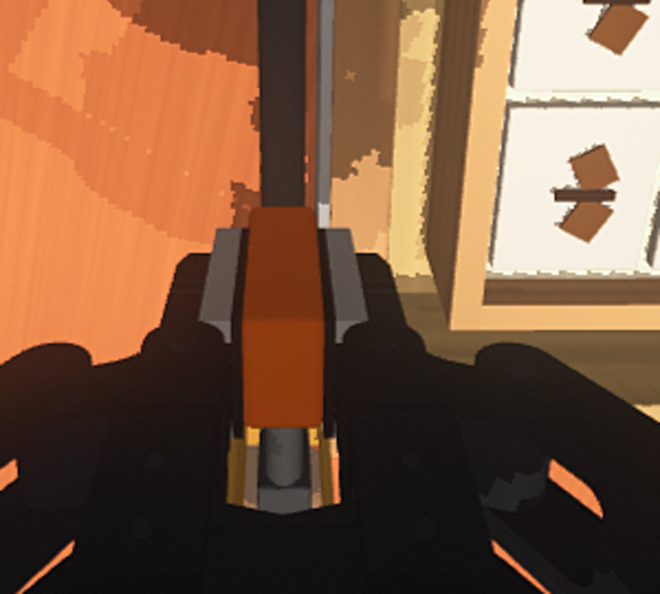

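The image shows the knob seated between the pads as before, and the force is only about 3 N of weight. Drawing the bolt 40 mm towards the hinge.

Emit:
apply_moves(
  plan=[
    {"tx": -0.9,"ty": 3.9,"tz": -0.1,"rx": 0,"ry": 0,"rz": 0,"jaw": -1},
    {"tx": -1.8,"ty": 7.8,"tz": -0.2,"rx": 0,"ry": 0,"rz": 0,"jaw": -1},
    {"tx": -2.7,"ty": 11.7,"tz": -0.3,"rx": 0,"ry": 0,"rz": 0,"jaw": -1},
    {"tx": -3.6,"ty": 15.6,"tz": -0.4,"rx": 0,"ry": 0,"rz": 0,"jaw": -1},
    {"tx": -4.5,"ty": 19.5,"tz": -0.5,"rx": 0,"ry": 0,"rz": 0,"jaw": -1},
    {"tx": -4.5,"ty": 19.5,"tz": -0.5,"rx": 0,"ry": 0,"rz": 0,"jaw": -1},
  ],
)

```text
time_s: 5.2
position: [0.5306, -0.0913, 0.1411]
tool_rot: [[-0.224, 0.974, 0.018], [0.971, 0.225, -0.081], [-0.083, -0.001, -0.997]]
ft_force: [-3.4, -0.1, -2.5]
grip_width: 0.0132
```

Drawn 20 mm with no jam. Drawing the rest.

Emit:
apply_moves(
  plan=[
    {"tx": -0.9,"ty": 3.9,"tz": -0.1,"rx": 0,"ry": 0,"rz": 0,"jaw": -1},
    {"tx": -1.8,"ty": 7.8,"tz": -0.2,"rx": 0,"ry": 0,"rz": 0,"jaw": -1},
    {"tx": -2.7,"ty": 11.7,"tz": -0.3,"rx": 0,"ry": 0,"rz": 0,"jaw": -1},
    {"tx": -3.6,"ty": 15.6,"tz": -0.4,"rx": 0,"ry": 0,"rz": 0,"jaw": -1},
    {"tx": -4.7,"ty": 20.5,"tz": -0.5,"rx": 0,"ry": 0,"rz": 0,"jaw": -1},
    {"tx": -4.7,"ty": 20.5,"tz": -0.5,"rx": 0,"ry": 0,"rz": 0,"jaw": -1},
    {"tx": -4.7,"ty": 20.5,"tz": -0.5,"rx": 0,"ry": 0,"rz": 0,"jaw": -1},
  ],
)

```text
time_s: 5.9
position: [0.5256, -0.0701, 0.1403]
tool_rot: [[-0.224, 0.974, 0.017], [0.971, 0.225, -0.079], [-0.081, -0.001, -0.997]]
ft_force: [-4.4, 1.1, -1.8]
grip_width: 0.0132
```

Run:
```python
from h import *
w=env.get_image("wrist");t=env.get_image("top");s=env.get_image("side");o=env.observe();print(o["position"].round(4),o["ft_force"].round(2),o["wrist_torque"].round(2),o["grip_width"]); crop(w,"w5",150,150,450,420,2.2);crop(s,"s5",230,90,370,230,4);crop(t,"t5",210,150,450,260,3.3)
# swing: hinge from original knob estimate
ex=np.array([.974,.225]);ey=np.array([-.225,.974])
H=np.array([.5365,-.116])+.02*ex+.2285*ey;print("H",H, "alt pin",onz(t,236.4,233,.1))
p=o["position"][:2];
for a in np.linspace(0.035,.35,10):
    c,sn=np.cos(-a),np.sin(-a);print(a.round(3),((np.array([[c,-sn],[sn,c]])-np.eye(2))@(p-H)*1000).round(1))
```

```text
[ 0.5257 -0.0705  0.1404] [-3.9   0.13 -2.45] [0.35 0.47 0.16] 0.013295372925872259
H [0.5045675 0.111059 ] alt pin [0.49382677 0.10182    0.1       ]
0.035 [-6.4 -0.6]
0.07 [-12.8  -1. ]
0.105 [-19.2  -1.2]
0.14 [-25.5  -1.2]
0.175 [-31.9  -0.9]
0.21 [-38.3  -0.4]
0.245 [-44.7   0.3]
0.28 [-51.    1.2]
0.315 [-57.3   2.4]
0.35 [-63.6   3.8]
```

View pics/w5.png

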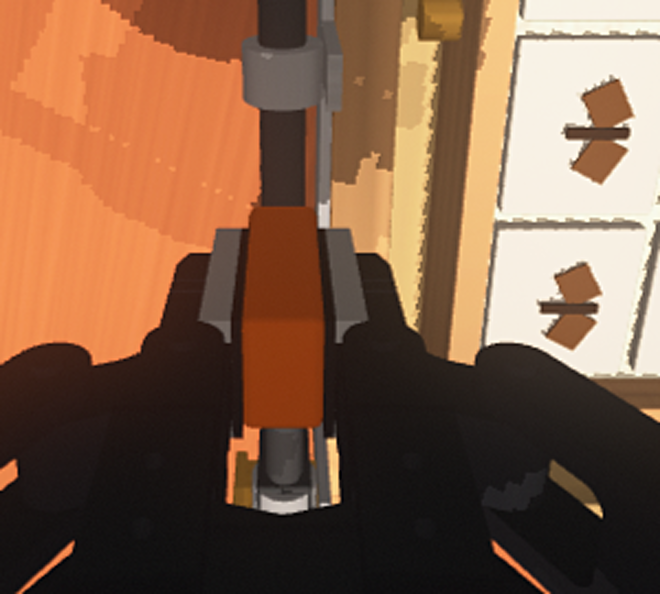

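View pics/s5.png

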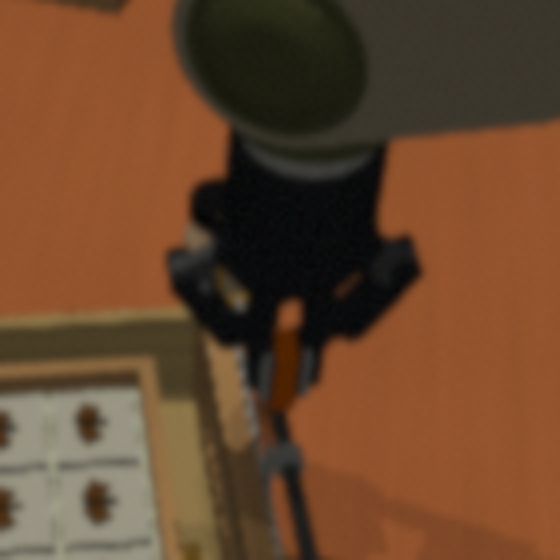

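View pics/t5.png

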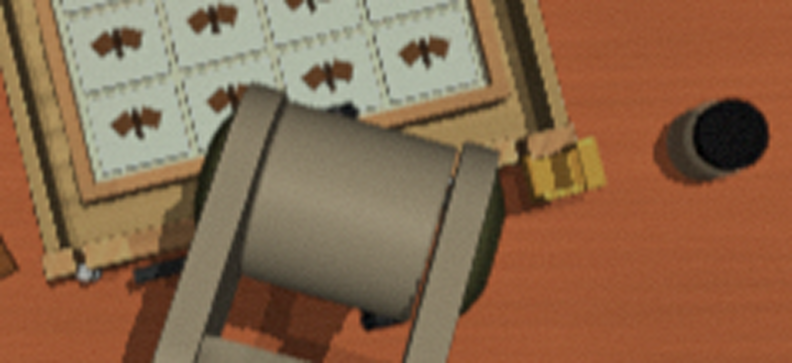

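The top view shows the yellow keeper empty at (568,170), so the bolt is out. The knob sits unchanged between the pads. Swinging the gate open about the hinge.

Emit:
apply_moves(
  plan=[
    {"tx": -3.2,"ty": -0.3,"tz": 0,"rx": 0,"ry": 0,"rz": -0.0175,"jaw": -1},
    {"tx": -6.4,"ty": -0.6,"tz": 0,"rx": 0,"ry": 0,"rz": -0.035,"jaw": -1},
    {"tx": -12.8,"ty": -1.0,"tz": 0,"rx": 0,"ry": 0,"rz": -0.07,"jaw": -1},
    {"tx": -19.2,"ty": -1.2,"tz": 0,"rx": 0,"ry": 0,"rz": -0.105,"jaw": -1},
    {"tx": -25.5,"ty": -1.2,"tz": 0,"rx": 0,"ry": 0,"rz": -0.14,"jaw": -1},
    {"tx": -31.9,"ty": -0.9,"tz": 0,"rx": 0,"ry": 0,"rz": -0.175,"jaw": -1},
    {"tx": -31.9,"ty": -0.9,"tz": 0,"rx": 0,"ry": 0,"rz": -0.175,"jaw": -1},
  ],
)

```text
time_s: 6.75
position: [0.4939, -0.0715, 0.1407]
tool_rot: [[-0.05, 0.999, 0.005], [0.995, 0.05, -0.082], [-0.082, 0.0, -0.997]]
ft_force: [2.2, 1.0, -5.1]
grip_width: 0.0134
```

Run:
```python
from h import *
w=env.get_image("wrist");o=env.observe();print(o["position"].round(4),o["ft_force"].round(2),o["wrist_torque"].round(2),o["grip_width"]); crop(w,"w6",150,150,450,420,2.2)
H=np.array([.5045675,.111059]);p=o["position"][:2]
for a in (.035,.07,.105,.14,.175,.185):
    c,sn=np.cos(-a),np.sin(-a);print(a,((np.array([[c,-sn],[sn,c]])-np.eye(2))@(p-H)*1000).round(1))
```

```text
[ 0.4942 -0.0716  0.1406] [ 2.31  0.96 -4.63] [ 0.27 -0.33  0.17] 0.013122919691129028
0.035 [-6.4  0.5]
0.07 [-12.7   1.2]
0.105 [-19.1   2.1]
0.14 [-25.4   3.2]
0.175 [-31.6   4.6]
0.185 [-33.4   5. ]
```

View pics/w6.png

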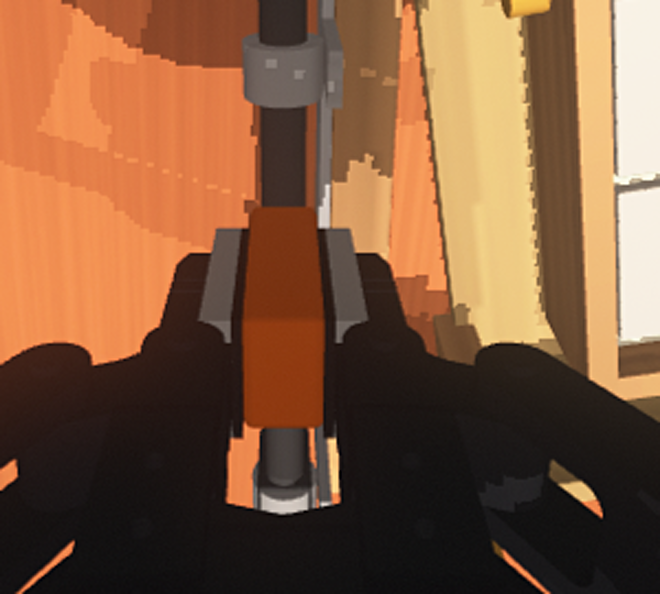

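The gate is moving with the knob and a gap has opened beside the carrier. Finishing the swing.

Emit:
apply_moves(
  plan=[
    {"tx": -6.4,"ty": 0.5,"tz": 0,"rx": 0,"ry": 0,"rz": -0.035,"jaw": -1},
    {"tx": -12.7,"ty": 1.2,"tz": 0,"rx": 0,"ry": 0,"rz": -0.07,"jaw": -1},
    {"tx": -19.1,"ty": 2.1,"tz": 0,"rx": 0,"ry": 0,"rz": -0.105,"jaw": -1},
    {"tx": -25.4,"ty": 3.2,"tz": 0,"rx": 0,"ry": 0,"rz": -0.14,"jaw": -1},
    {"tx": -31.6,"ty": 4.6,"tz": 0,"rx": 0,"ry": 0,"rz": -0.175,"jaw": -1},
    {"tx": -31.6,"ty": 4.6,"tz": 0,"rx": 0,"ry": 0,"rz": -0.175,"jaw": -1},
    {"tx": -31.6,"ty": 4.6,"tz": 0,"rx": 0,"ry": 0,"rz": -0.175,"jaw": -1},
    {"tx": -31.6,"ty": 4.6,"tz": 0,"rx": 0,"ry": 0,"rz": -0.175,"jaw": -1},
  ],
)

```text
time_s: 7.6
position: [0.4632, -0.0672, 0.1407]
tool_rot: [[0.122, 0.992, -0.009], [0.989, -0.122, -0.082], [-0.082, 0.001, -0.997]]
ft_force: [3.7, 1.1, -4.4]
grip_width: 0.0133
```

Run:
```python
from h import *
w=env.get_image("wrist");t=env.get_image("top");s=env.get_image("side");o=env.observe();print(o["time_s"],o["position"].round(4),o["tool_rot"].round(3).tolist(),o["ft_force"].round(2),o["wrist_torque"].round(2),o["grip_width"],np.abs(o["qvel"]).max()); crop(w,"w7",150,150,450,420,2.2);crop(s,"s7",200,90,380,310,2.7);crop(t,"t7",160,150,450,310,2.7)
```

```text
7.75 [ 0.463  -0.0671  0.1407] [[0.123, 0.992, -0.009], [0.989, -0.123, -0.082], [-0.082, 0.001, -0.997]] [ 3.88 -0.46 -4.6 ] [ 0.02 -0.48  0.07] 0.013330254515174679 0.21781423603596411
```

View pics/w7.png

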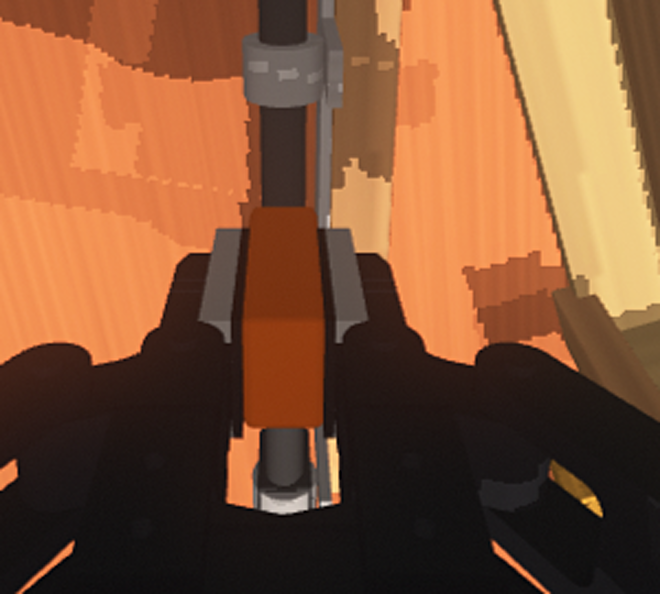

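View pics/s7.png

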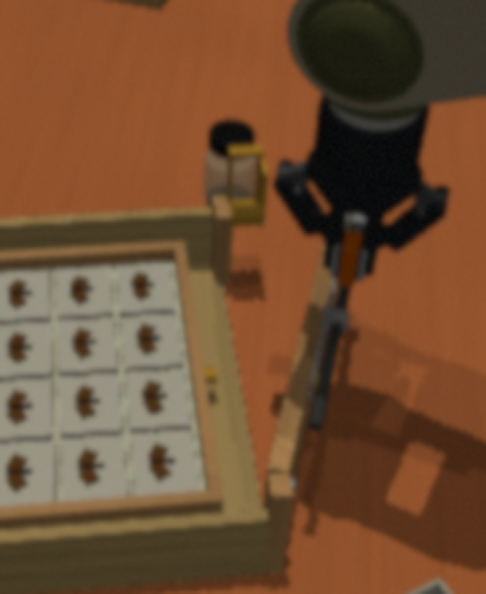

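View pics/t7.png

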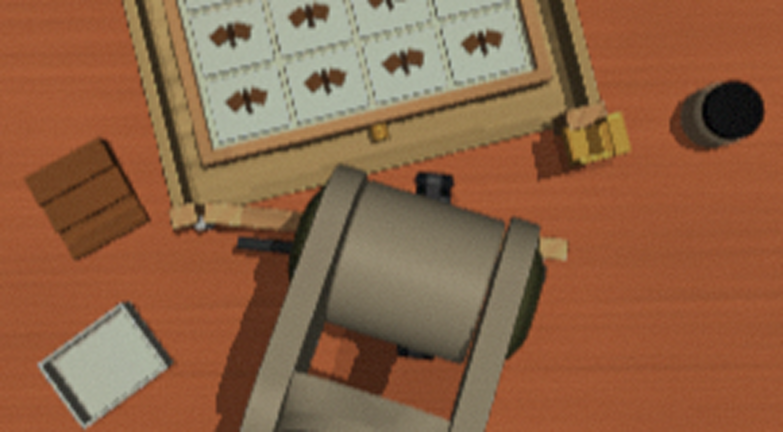

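The top view shows the gate's free edge at about crop (567,248), clear of the keeper at (600,140). The jar, tray and block haven't moved. One check of the opening before I hand in.

Run:
```python
from h import *
t=env.get_image("top");H=np.array([.5046,.1111])
E=onz(t,160+567/2.7,150+248/2.7,.1)[:2]
d=E-H;S=H-.286*np.array([-.225,.974])
print("stile",E,"r",np.linalg.norm(d),"angle from shut",np.arctan2(-.974,.225)-np.arctan2(d[1],d[0]),"chord from shut",np.linalg.norm(E-S))
o=env.observe();print(o["position"].round(4),o["ft_force"].round(1))
```

```text
stile [ 0.47121535 -0.17659522] r 0.2896257490080365 angle from shut 0.34254881359259315 chord from shut 0.09816028021089407
[ 0.4629 -0.0671  0.1407] [ 3.9  0.3 -3.7]
```

Run:
```python
from rig import env
print(env.close_job())
```

```text
the job is handed in; nothing more can be done
None
```

I lifted the bolt by its orange knob, drew it out of the keeper, and pulled the gate about 10 cm ajar. I handed the job in at about 7.8 s, with the gripper still holding the knob there and the bolt drawn.

- **Lift and draw:** I gripped the knob at 60 N, lifted it to a barrel tilt of about 0.085 rad, then drew the bolt about 42 mm. It did not jam, and forces at each check stayed at about 7 N or less. The top view showed the keeper empty.
- **Gate opening:** the free edge measured about 98 mm from its shut position. The image gave 0.343 rad and the tool's turn gave 0.35 rad.
- **Grip:** the jaw opening stayed at about 13.3 mm (14 mm paddle), and the knob sat in the same place between the pads throughout. The final load was about 4 N, as expected from the gate spring.
- **Bystanders:** the jar, tray and pinning block did not look moved in the last top view; I did not measure them.

No check failed. My first move call was refused because some keys were left out, and nothing moved. I did not measure the tilt and slide joints directly; those values come from the tool's motion and the pictures.

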